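# Tighten the terrine press until its clutch clicks

## Task

Two terrine presses stand on the hall table. Turn the red knob clockwise until its screw is fully home and the slip clutch clicks, stop within three clicks, and let go of the knob. The press with the blue knob is already set: leave its knob as it is.

Things in the scene. Friction and masses are not known exactly. Their poses are not given: they have to be found in the camera images.
- red_grip (a point): Grip point of the red knob, on its upright axis, 152 mm up, 13 mm below its top: an upright wing 44 x 14 mm, 38 tall, free at its sides, on a skirt 42 across (top 25 mm below this point) over a white collar 72 across (31 mm below). Frame turns with the knob: x along the wing to its white-lined end, y across the 14 mm, z up. Press (base 220 x 150 mm) fixed to the table, left or right, turned.
- red_screw (a joint): Turn (rad) of the press screw and its white collar under the red knob; grows clockwise seen from above. Starts at 0.1 to 0.7, stops hard at 1.0 = home, where the collar's black pointer meets the green mark on the dark dial (100 mm across) round it. Turns easily (0.03 N m) with the knob.
- red_clutch (a joint): Slip (rad) of the red knob clockwise past its screw. Starts at 0: the wing's white-lined end lies over the collar's black pointer. Stays 0 until the screw is home, then slips at a steady 0.12 N m; each 0.2 rad is one click (no sound): first at 0.2, third at 0.6; the fourth, at 0.8, is too many. The knob stays where it is left.
- blue_tip (a point): White-lined outer end of the wing of the blue knob on the other, otherwise identical press, to be left alone: 22 mm from that knob's axis, 152 mm above the table; x along the wing outwards, z up. It is already set: pointer at its green mark, wing a little past it.

How it is judged:
By the outcome, as a careful person would: the job done as asked, in the order asked, and still so for the second after the job is handed in, with the robot touching nothing.
It also fails if it takes over 35 s, if anything falls off the work surface, if the arm or the gripper's body presses on something with over 40 N, if the wrist force passes 120 N, or if a joint passes its speed limit or range.

## Robot

A 6-joint arm with a two-finger parallel gripper is mounted at the origin on the work surface. World frame = base frame: x ahead of the robot, y to its left, z up, the work surface at z = 0. Lengths are in mm, angles in degrees, forces in N, time in s.
With the tool pointing down it reaches from about 350 to 850 mm from the base axis. Payload 8.1 kg.
Tool frame: the origin (TCP) lies on the centre line of the jaws, within the pads' length; the fingertips stand r.tip_extent ahead of it and the grasp point (between the pads) lies 8 mm behind it (r.tip_extent is the distance from the TCP to the fingertips, in mm); z points along the fingers, y is the direction in which the jaws open and shut (so a half turn about z gives the same grasp; the last joint's range is limited). The gripper opens to 85 mm and grips with 20 to 120 N. Pads are 22 mm wide; open, the fingers measure 114 mm over their backs; the gripper's body (76 mm by 85 mm) begins 54 mm behind the grasp point. The pads swing forward as they close: fully open they stand 13 mm farther back than shut.
Start: joints at [-74.507, 7.471, 85.268, -0, 87.261, -4.893], TCP at [209.024, -562.418, 203.492] pointing down, gripper open.
Joint ranges: [-169.43, 169.43], [-51.17, 129.36], [1.28, 143.12], [-76.62, 256.62], [0, 156.53], [-152.29, 152.29]. Speed limits (degrees/s): [136.94, 136.94, 159.86, 180, 180, 180].

## Interface

Orientations are given as [roll, pitch, yaw] about the fixed x, y, z axes, in that order (R = Rz(yaw) Ry(pitch) Rx(roll)).
In Python, from bench import sense, optics, hand_in, spotter, r gives the robot as it stands.
- The arm moves only by the tool apply_moves, never from a script. Its argument "series" is a list of rows, each a list of 3 entries, a list of its own where there are three numbers: the opening, from 0 (shut) to 1 (fully open), then the shift along the world's x, y, z in m, then the turn about the world's z in rad. In form: [[grip, [x, y, z], turn], ...]. A call has 1 to 5 rows; each row is the pose to reach, as a shift and turn from the pose measured when the call began; what a row does not reach only later rows make up. A row lasts 1/8 s, in which the tool goes at most 62.5 mm and 10.7 degrees, less where a joint would pass 70% of its speed; a pose out of reach is approached as far as the arm can. A call with a gripper value outside its range is refused whole. The fingers move at their own pace and stop on an object; "grip_force" is the grip in N (left out, the last holds). Time passes only in rows, so rows that repeat a pose let the fingers close. It gives the time, the measured TCP pose, the force and the opening at its end, in the units of the state.
- sense(): the state, without advancing time (a new reading comes with each control period).
- optics.snapshot(name): name is "scene" or "top"; returns a dict with "color" (384x512x3 uint8, blue, green, red), "intrinsics" (3x3 intrinsics, pixels), "distortion" ([k1, k2, p1, p2, k3] as OpenCV has them; the pictures are not rectified), "rvec" (rotation vector, rad) and "tvec" (3), from world to camera coordinates, as OpenCV has them. Camera axes: x right, y down, z forward; pixel columns grow to the right and rows downward; lengths in mm; the calibration is good to about 2 mm. A picture is of the moment at which its call begins. There is no depth.
- hand_in(): hands the job in, once; it reports no verdict.
Trained networks look in a picture, given as the dict that the camera call returned (one of the last four; its "shot" number tells which), for a name from the list of things; names that differ only in an ending like _2 or _b are one class to them, and where a whole thing is asked for, a point or a joint stands for the part that bears it (a point fixed in the world has none). Each returns a list of dicts, best first, with "p" (0 to 1); they miss things now and then, are a little off and sometimes report something else, mostly with a low value. They report only what shows in the picture. A call takes as long as a camera call.
- spotter.search_frame(picture, query): "xyz" ([x, y, z] in mm, in the coordinates of the camera as it stood for that picture, good to about 4 mm: the middle of the surface that is visible of it).
- spotter.masks_of(picture, query): "mask" (384x512 bool, what is visible of it).
The state is a dict: "time": time; "joint_pos": joint angles; "qd": joint speeds; "joint_efforts": joint torques, N m; "tool_pos": TCP position; "tcp_rot": TCP orientation; "ft_force": force on the tool from outside, world axes, zero at the start; "wrist_torque": the same for the moment, N m; "finger_gap": finger opening in mm.
Only numpy, scipy, OpenCV 4.12 (cv2) and the standard library are available. Lean on these libraries where they do the work, as an engineer would, in place of code of your own. Each camera call takes 0.05 s, during which the arm holds its last target.

## Working session

There is one attempt and no reset: what is moved stays moved. The work goes in short steps, Python scripts to look and compute and a tool call to move; the robot and the scene stay as the last step left them, time stands still between calls to the robot, and variables do not carry over. Pictures are saved under pics/ and viewed, and the job is handed in when it is done.

Besides the shell and the picture viewer there is one more tool, called after ">>>" as name([rows], argument=value, ...), one row to a line, values as JSON. apply_moves: Moves the arm, as the interface text tells. Its arguments: {"type":"object","properties":{"series":{"type":"array"},"grip_force":{"type":"number"}},"required":["series"]}

```bash
mkdir -p pics; python3 - <<'E'
from bench import sense, optics, spotter, r
import cv2,numpy as np
s=sense();print(s, r.tip_extent)
for n in ("scene","top"):
    p=optics.snapshot(n)
    cv2.imwrite(f"pics/{n}0.png",p["color"])
    R,_=cv2.Rodrigues(np.array(p["rvec"],float));t=np.array(p["tvec"],float).ravel()
    print(n,"cam at",-R.T@t,p["intrinsics"],p["distortion"])
    for q in ("red_grip","red_screw","red_clutch","blue_tip"):
        for d in spotter.search_frame(p,q)[:2]:
            print(n,q,round(d["p"],2),np.round(R.T@(np.array(d["xyz"])-t),1))
E
```

```text
{'time': 0.0, 'joint_pos': array([-7.45049520e+01,  7.51700873e+00,  8.53280318e+01,  1.84161081e-03,
        8.72619169e+01, -4.89248223e+00]), 'qd': array([ 0.01085306, -0.01032678, -0.05862023, -0.02442801,  0.06586084,
        0.01483327]), 'joint_efforts': array([-5.33549228e-04, -5.69390702e+01, -5.00565612e+01, -2.82187411e-04,
        1.46290640e-02, -1.27480976e-05]), 'tool_pos': array([ 208.89979268, -561.82504767,  202.43662538]), 'tcp_rot': array([-1.79893589e+02, -1.09546230e-02,  2.03874304e+01]), 'ft_force': array([-0.62082384,  0.64270437,  0.18966577]), 'wrist_torque': array([-0.02128352,  0.05916535,  0.05122653]), 'finger_gap': 85.35071899789374} 11.0
scene cam at [950.90299807 169.32913631 777.94976975] [[378.58098563   0.         257.30060889]
 [  0.         378.58098563 190.47702884]
 [  0.           0.           1.        ]] [-0.04670309  0.          0.          0.          0.        ]
scene red_grip 0.97 [531.7 192.  144.4]
scene red_screw 0.72 [535.9 191.1 119.8]
scene red_clutch 0.82 [533.3 189.5 142.1]
scene blue_tip 0.95 [ 561.8 -210.2  146.3]
scene blue_tip 0.41 [534.8 191.7 143.2]
top cam at [ 411.17799233   -6.18433119 1180.25814793] [[497.93501219   0.         258.44637017]
 [  0.         497.93501219 189.30021681]
 [  0.           0.           1.        ]] [-0.19563015  0.          0.          0.          0.        ]
top red_screw 0.9 [522.3 188.8 121.3]
top red_clutch 0.82 [523.6 186.3 151.7]
top blue_tip 0.54 [ 551.7 -209.1  142. ]
```

```bash
python3 - <<'E'
import cv2
a=cv2.imread("pics/top0.png");b=cv2.imread("pics/scene0.png")
cv2.imwrite("pics/v0.png",cv2.resize(a,(800,600),interpolation=3))
cv2.imwrite("pics/v1.png",cv2.resize(b,(800,600),interpolation=3))
E
```

```text
(no output)
```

View pics/v0.png

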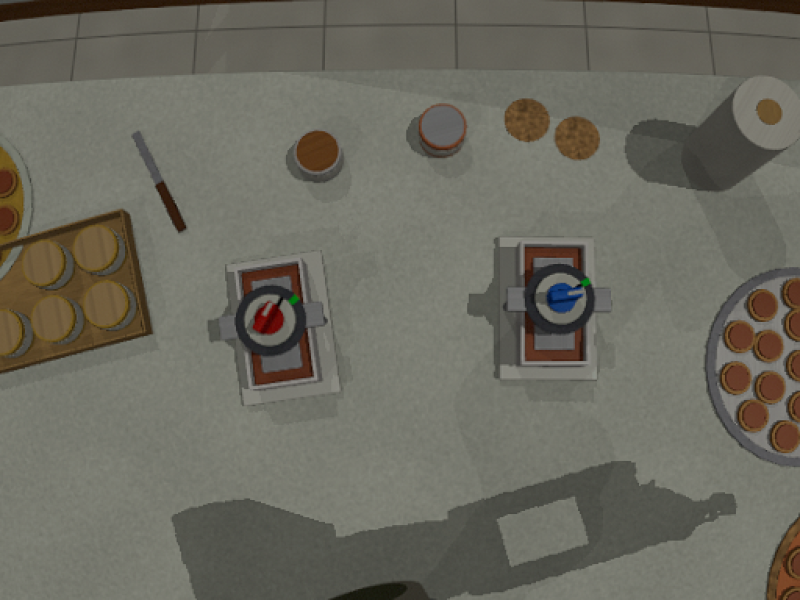

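View pics/v1.png

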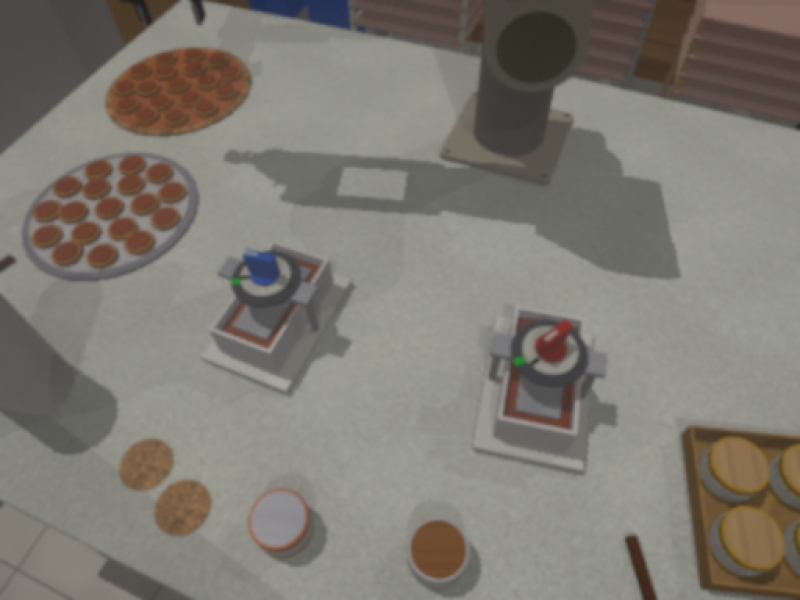

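Top view: red press at about (270,318), left (+y); blue at (560,297), right. I'll zoom in on both knobs.

```bash
python3 - <<'E'
import cv2,numpy as np
a=cv2.imread("pics/top0.png");b=cv2.imread("pics/scene0.png")
def c(im,u,v,h=32): return cv2.resize(im[v-h:v+h,u-h:u+h],(400,400),interpolation=cv2.INTER_CUBIC)
o=np.vstack([np.hstack([c(a,173,204),c(a,358,190)])])
cv2.imwrite("pics/z0.png",o)
cv2.imwrite("pics/z1.png",np.hstack([c(b,351,222,40),c(b,168,178,40)]))
E
```

```text
(no output)
```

View pics/z0.png

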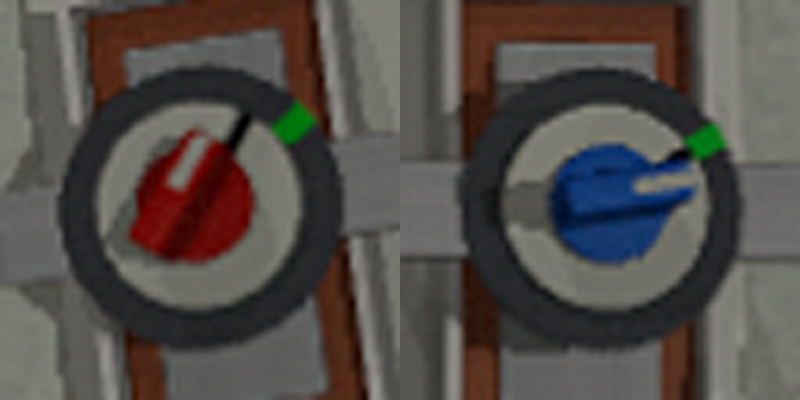

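View pics/z1.png

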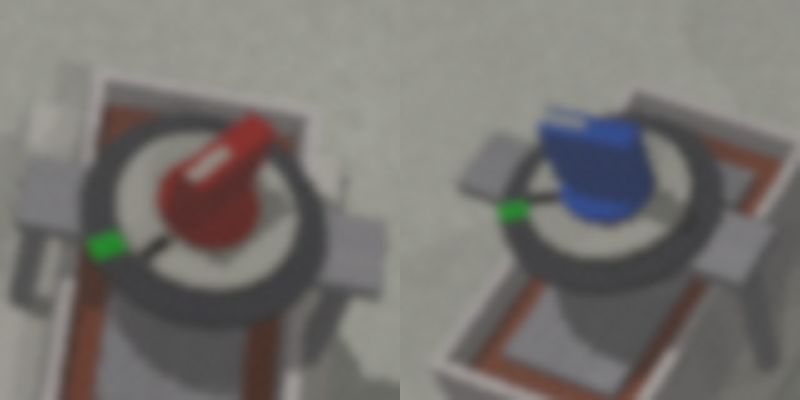

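```bash
cat > h.py <<'E'
import cv2,numpy as np
def unproj(p,uv,z):
    R,_=cv2.Rodrigues(np.array(p["rvec"],float));t=np.array(p["tvec"],float).ravel()
    n=cv2.undistortPoints(np.array(uv,float).reshape(-1,1,2),np.array(p["intrinsics"],float),np.array(p["distortion"],float)).reshape(-1,2)
    d=np.c_[n,np.ones(len(n))]@R; c=-R.T@t
    return c+d*((z-c[2])/d[:,2])[:,None]
def circ(P):
    A=np.c_[2*P[:,:2],np.ones(len(P))];s=np.linalg.lstsq(A,(P[:,:2]**2).sum(1),rcond=None)[0]
    return s[:2],np.sqrt(s[2]+s[:2]@s[:2])
def green(p,ctr,z=121,rad=70):
    im=p["color"].astype(int);b,g,r=im[...,0],im[...,1],im[...,2]
    m=(g>b+40)&(g>r+40);v,u=np.nonzero(m);P=unproj(p,np.c_[u,v],z)
    k=np.hypot(*(P[:,:2]-ctr).T)<rad
    return P[k][:,:2].mean(0) if k.any() else None
E
python3 - <<'E'
from bench import optics,spotter
from h import *
for n in ("top","scene"):
    p=optics.snapshot(n); np.save(f"p_{n}.npy",p,allow_pickle=True)
    for q,g in (("red_grip",(525,189)),("blue_tip",(548,-207))):
        # dark ring outer edge: sample radially
        c=np.array(g,float)
        im=cv2.cvtColor(p["color"],cv2.COLOR_BGR2GRAY)
        H=im.astype(int);col=p["color"].astype(int)
        dark=(col.max(2)<75)&(col.max(2)-col.min(2)<22)
        v,u=np.nonzero(dark);P=unproj(p,np.c_[u,v],119)
        k=np.hypot(*(P[:,:2]-c).T)
        P=P[(k<60)&(k>28)][:,:2]
        # robust annulus centre: rms of |r-43|
        from scipy.optimize import least_squares
        s=least_squares(lambda x:np.hypot(*(P-x).T)-43,c,loss='soft_l1',f_scale=4)
        print(n,q,len(P),"dial centre",s.x.round(1),"rms",np.std(np.hypot(*(P-s.x).T)-43).round(1))
        c=s.x; gr=green(p,c); print(" green",gr, np.degrees(np.arctan2(*(gr-c)[::-1])), np.hypot(*(gr-c)))
        if q=="red_grip":
            m=(col[...,2]>1.8*col[...,1]+10)&(col[...,2]>1.8*col[...,0]+10)
        v,u=np.nonzero(dark)
# top: pointer and wing ends, by hand, red
p=np.load("p_top.npy",allow_pickle=True).item()
px=lambda x,y:(141+x/6.25-.5+.08,172+y/6.25-.5+.08)
A=unproj(p,[px(248,117),px(235,143)],121);print("ptr",A)
W=unproj(p,[px(205,137),px(178,187)],165);print("line",W)
E
```

```text
top red_grip 801 dial centre [526.7 192.4] rms 4.7
 green [555.26346754 159.64836455] -48.824707902373596 43.44593702657634
top blue_tip 862 dial centre [ 554.6 -208.3] rms 5.9
 green [ 578.50335992 -245.49846804] -57.295070219199815 44.20632033234102
scene red_grip 539 dial centre [530.5 191.4] rms 4.2
 green [558.10906237 159.16833724] -49.35429033403561 42.4287036827413
scene blue_tip 375 dial centre [ 558.5 -207.8] rms 4.0
 green [ 580.75205157 -244.05035289] -58.44682880221681 42.53294729501507
ptr [[557.71686034 175.28747496 121.        ]
 [548.66074217 179.65924524 121.        ]]
line [[544.98642471 182.05577031 165.        ]
 [528.31280435 190.78066236 165.        ]]
```

Estimates: red axis at about (527, 192), wing and pointer at about −29°, green mark at about −49°. That leaves about 0.35 rad to home, so I plan about 0.75 rad clockwise, ending near 2 clicks. Approaching with yaw ≈151° keeps joint 6 in range.

>>> apply_moves([
  [1,[0.022,0.054,0.02],0.17],
  [1,[0.044,0.108,0.03],0.34],
  [1,[0.066,0.162,0.03],0.51],
  [1,[0.088,0.216,0.03],0.68],
  [1,[0.11,0.27,0.03],0.85],
], grip_force=40)

```text
time: 1.23
tool_pos: [319.5, -290.8, 233.8]
tcp_rot: [179.9, 0.0, 69.4]
ft_force: [0.9, -0.7, -0.1]
finger_gap: 85.3
```

>>> apply_moves([
  [1,[0.022,0.054,0],0.17],
  [1,[0.044,0.108,0],0.34],
  [1,[0.066,0.162,0],0.51],
  [1,[0.088,0.216,0],0.68],
  [1,[0.11,0.27,0],0.85],
])

```text
time: 1.85
tool_pos: [430.0, -18.9, 234.3]
tcp_rot: [179.9, 0.1, 118.4]
ft_force: [1.3, -0.6, 0.2]
finger_gap: 85.4
```

```bash
python3 - <<'E'
from bench import sense
s=sense();print(s["time"],s["tool_pos"],s["tcp_rot"],s["joint_pos"])
E
```

```text
1.85 [430.04952581 -18.94602735 234.25302792] [1.79879619e+02 7.53575660e-02 1.18404306e+02] [-9.36654370e+00 -2.04823919e+01  1.07942294e+02  1.41787722e-02
  9.23987836e+01 -3.77703178e+01]
```

>>> apply_moves([
  [1,[0.024,0.053,0],0.15],
  [1,[0.048,0.106,0],0.3],
  [1,[0.073,0.159,0],0.45],
  [1,[0.097,0.211,0],0.576],
  [1,[0.097,0.211,0],0.576],
])

```text
time: 2.48
tool_pos: [527.1, 195.4, 232.8]
tcp_rot: [179.9, -0.0, 151.7]
ft_force: [-0.7, -1.9, 0.5]
finger_gap: 85.6
```

```bash
python3 - <<'E'
from bench import sense,optics
import cv2,numpy as np
p=optics.snapshot("scene");q=optics.snapshot("top")
s=sense();print(s["time"],s["tool_pos"],s["tcp_rot"],s["joint_pos"])
c=lambda im,u,v,h:cv2.resize(im[v-h:v+h,u-h:u+h],(400,400),interpolation=2)
cv2.imwrite("pics/z2.png",np.hstack([c(p["color"],351,205,70),c(q["color"],173,204,60)]))
E
```

```text
2.575 [526.75955588 192.27956636 233.71935334] [1.79948744e+02 3.93013873e-02 1.51436541e+02] [ 1.48073377e+01  6.96618169e-01  8.92261114e+01  1.02704632e-02
  9.00135028e+01 -4.66292130e+01]
```

View pics/z2.png

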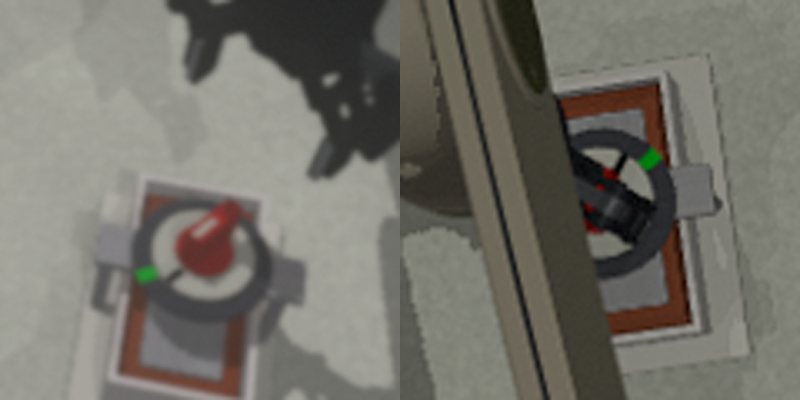

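Hovering over the knob: jaws straddle the wing, and the pointer and green mark are still visible in the scene view. Descending next, with a partial close to check centring.

>>> apply_moves([
  [1,[0,0,-0.04],0],
  [1,[0,0,-0.075],0],
  [0.4,[0,0,-0.089],0],
  [0.4,[0,0,-0.089],0],
  [0.4,[0,0,-0.089],0],
])

```text
time: 3.2
tool_pos: [527.9, 192.2, 146.9]
tcp_rot: [179.8, 0.2, 151.4]
ft_force: [1.0, -0.4, 0.5]
finger_gap: 34.5
```

```bash
python3 - <<'E'
from bench import sense,optics
import cv2,numpy as np
p=optics.snapshot("scene")
s=sense();print(s["time"],s["tool_pos"],s["tcp_rot"],s["finger_gap"],s["ft_force"])
c=lambda im,u,v,h:cv2.resize(im[v-h:v+h,u-h:u+h],(600,600),interpolation=2)
cv2.imwrite("pics/z3.png",c(p["color"],351,205,45))
E
```

```text
3.25 [528.02435015 192.37679373 146.92806767] [1.79817412e+02 1.75808237e-01 1.51407262e+02] 34.26980186240853 [0.71475485 0.24085366 0.21205153]
```

View pics/z3.png

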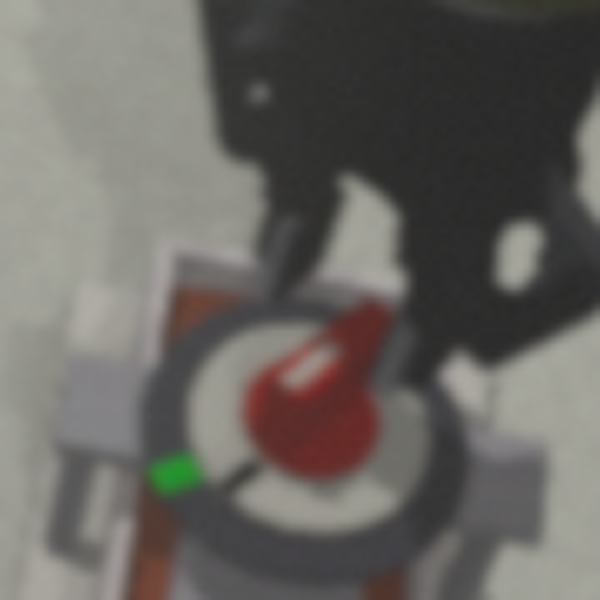

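```bash
python3 - <<'E'
from bench import sense,optics
import cv2,numpy as np
p=optics.snapshot("scene");s=sense()
P=lambda X:cv2.projectPoints(np.array(X,float).reshape(-1,1,3),p["rvec"],p["tvec"],p["intrinsics"],p["distortion"])[0].reshape(-1,2)
x,y,z=s["tool_pos"];a=np.radians(151.4-90);d=np.array([np.cos(a),np.sin(a),0]);e=np.array([np.sin(a),-np.cos(a),0])
t=s["tool_pos"]
im=p["color"].copy();big=cv2.resize(im[160:250,306:396],(600,600),interpolation=2)
def dr(pts,col):
    q=((P(pts)-[306,160]+.5)*600/90).astype(int)
    for u in q: cv2.circle(big,tuple(map(int,u)),5,col,2)
    print(q.tolist())
dr([t+d*17+[0,0,-5],t-d*17+[0,0,-5]],(255,255,0))   # tips expected
dr([t+d*17+[0,0,-5]+e*11,t-d*17+[0,0,-5]+e*11,t+d*17+[0,0,-5]-e*11,t-d*17+[0,0,-5]-e*11],(255,0,255))
c=np.array([527,192.,165]);
dr([c+e*22,c-e*22],(0,255,255)); dr([[527,192,121]],(0,255,0))
cv2.imwrite("pics/z4.png",big)
E
```

```text
[[368, 429], [281, 353]]
[[342, 450], [256, 373], [393, 408], [306, 333]]
[[286, 388], [390, 304]]
[[310, 423]]
```

View pics/z4.png

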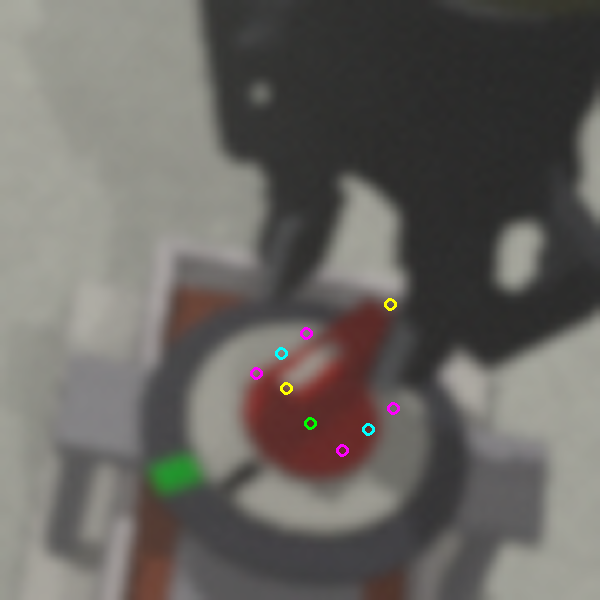

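```bash
python3 - <<'E'
from bench import sense,optics
import cv2,numpy as np
p=optics.snapshot("scene");q=optics.snapshot("top");s=sense()
P=lambda X,p=p:cv2.projectPoints(np.array(X,float).reshape(-1,1,3),p["rvec"],p["tvec"],p["intrinsics"],p["distortion"])[0].reshape(-1,2).round(1).tolist()
t=s["tool_pos"];print(t,s["joint_pos"],s["finger_gap"]);a=np.radians(61.4);d=np.array([np.cos(a),np.sin(a),0])
h=np.array([526.8,192.3,233.7])
for back in (-11,0,10,20,30):
    print(back,"hover",P([h+d*42+[0,0,back],h-d*42+[0,0,back]]),"now",P([t+d*17+[0,0,back],t-d*17+[0,0,back]]))
c=lambda im,u,v,h:cv2.resize(im[v-h:v+h,u-h:u+h],(400,400),interpolation=2)
cv2.imwrite("pics/z5.png",np.hstack([c(p["color"],351,205,70),c(q["color"],173,204,40)]))
E
```

```text
[527.58031431 192.49337801 146.14048333] [ 1.48069093e+01  3.27996863e+00  9.57674824e+01  1.05727735e-02
  8.07615665e+01 -4.66299959e+01] 34.140348194447576
-11 hover [[381.3, 209.3], [345.7, 179.6]] now [[360.1, 225.5], [347.2, 214.1]]
0 hover [[382.9, 205.8], [346.8, 176.0]] now [[361.2, 222.6], [348.2, 211.2]]
10 hover [[384.4, 202.6], [347.8, 172.6]] now [[362.3, 219.9], [349.2, 208.4]]
20 hover [[386.0, 199.3], [348.8, 169.1]] now [[363.5, 217.2], [350.1, 205.6]]
30 hover [[387.6, 195.9], [349.8, 165.5]] now [[364.6, 214.4], [351.1, 202.8]]
```

View pics/z5.png

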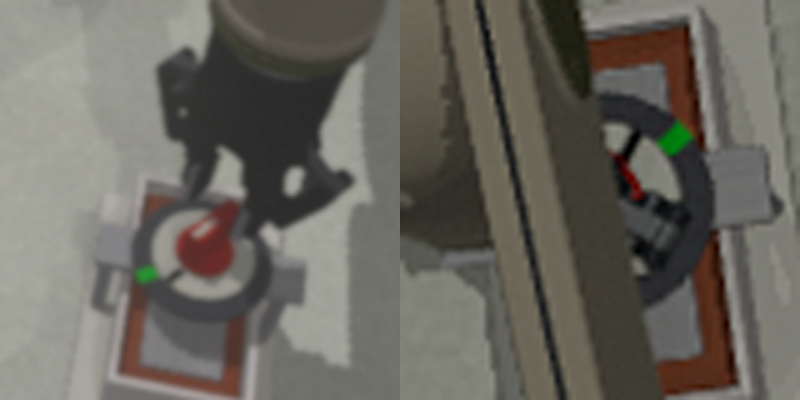

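```bash
python3 - <<'E'
from bench import sense,optics
import cv2,numpy as np
p=optics.snapshot("scene");s=sense()
P=lambda X:cv2.projectPoints(np.array(X,float).reshape(-1,1,3),p["rvec"],p["tvec"],p["intrinsics"],p["distortion"])[0].reshape(-1,2)
t=s["tool_pos"];a=np.radians(61.4);d=np.array([np.cos(a),np.sin(a),0]);e=np.array([np.sin(a),-np.cos(a),0])
out=[]
for off in (0,30):
    big=cv2.resize(p["color"][150:240,311:401],(400,400),interpolation=2)
    big=cv2.convertScaleAbs(big,alpha=1.8)
    for sg in (1,-1):
        b=t+sg*d*17+[0,0,-3+off]
        pts=[b+e*11,b-e*11,b-e*11+[0,0,30],b+e*11+[0,0,30]]
        q=((P(pts)-[311,150]+.5)*400/90).astype(np.int32)
        cv2.polylines(big,[q],True,(255,255,0) if sg>0 else (255,0,255),1)
    out.append(big)
cv2.imwrite("pics/z6.png",np.hstack(out))
E
```

```text
(no output)
```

View pics/z6.png

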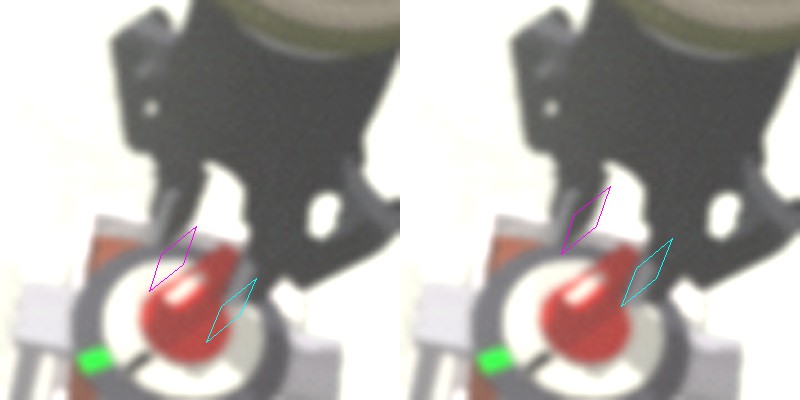

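```bash
python3 - <<'E'
from bench import sense,optics
import cv2,numpy as np
p=optics.snapshot("top");s=sense()
P=lambda X:cv2.projectPoints(np.array(X,float).reshape(-1,1,3),p["rvec"],p["tvec"],p["intrinsics"],p["distortion"])[0].reshape(-1,2)
t=s["tool_pos"];a=np.radians(61.4);d=np.array([np.cos(a),np.sin(a),0]);e=np.array([np.sin(a),-np.cos(a),0])
out=[]
for off in (None,0,30):
    big=cv2.resize(p["color"][179:229,153:203],(400,400),interpolation=2)
    big=cv2.convertScaleAbs(big,alpha=2)
    for sg in (1,-1):
      if off is not None:
        b=t+sg*d*17+[0,0,-3+off]
        pts=[b+e*11,b-e*11,b-e*11+sg*d*15,b+e*11+sg*d*15]
        q=((P(pts)-[153,179]+.5)*8).astype(np.int32)
        cv2.polylines(big,[q],True,(255,255,0) if sg>0 else (255,0,255),1)
    out.append(big[:, 180:400])
cv2.imwrite("pics/z7.png",np.hstack(out))
E
```

```text
(no output)
```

View pics/z7.png

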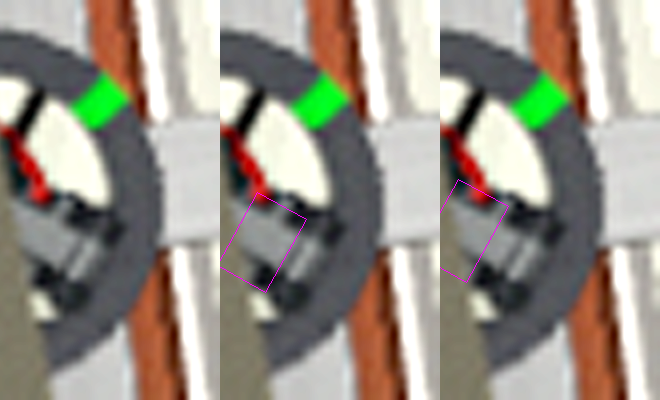

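```bash
python3 - <<'E'
from bench import sense,optics
import cv2,numpy as np
p=optics.snapshot("scene");s=sense()
P=lambda X:cv2.projectPoints(np.array(X,float).reshape(-1,1,3),p["rvec"],p["tvec"],p["intrinsics"],p["distortion"])[0].reshape(-1,2)
t=s["tool_pos"];a=np.radians(61.4);d=np.array([np.cos(a),np.sin(a),0]);e=np.array([np.sin(a),-np.cos(a),0])
u0,v0,w=306,90,150
big=cv2.convertScaleAbs(cv2.resize(p["color"][v0:v0+w,u0:u0+w],(600,600),interpolation=2),alpha=1.8)
def pl(pts,c,cl=True):
    q=((P(pts)-[u0,v0]+.5)*600/w).astype(np.int32);cv2.polylines(big,[q],cl,c,1)
pl([t+[0,0,-11],t+[0,0,250]],(0,255,255),False)
for h in (62,100,150):
    for k in (0,):
        b=t+[0,0,h]
        pl([b+d*42+e*38,b-d*42+e*38,b-d*42-e*38,b+d*42-e*38],(255,0,255))
ang=np.linspace(0,6.28,30)
for h in (150,200): pl([t+[45*np.cos(x),45*np.sin(x),h] for x in ang],(0,255,0))
cv2.imwrite("pics/z8.png",big)
E
```

```text
(no output)
```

View pics/z8.png

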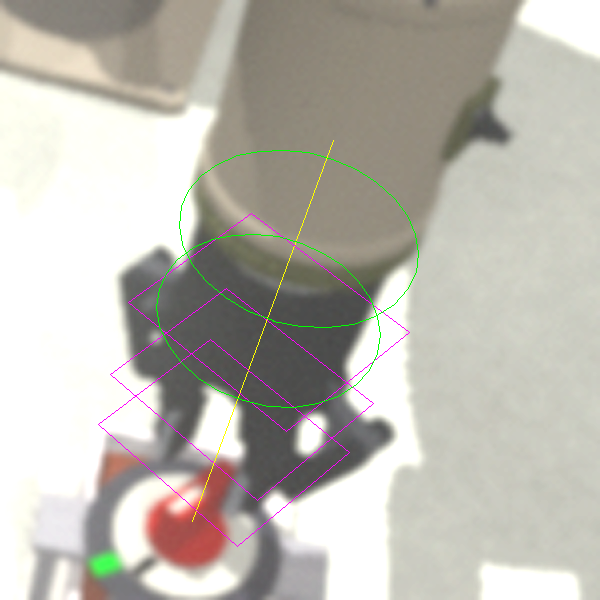

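The top view puts the jaws' x and y where expected. In the scene view the fingertips look about 20–30 mm higher than expected. I'll close gently: if they stop at about 14 mm they're on the wing, if they go fully shut they're above it.

>>> apply_moves([
  [0.25,[0,0,-0.002],0],
  [0.2,[0,0,-0.002],0],
  [0.15,[0,0,-0.002],0],
  [0.12,[0,0,-0.002],0],
  [0.12,[0,0,-0.002],0],
], grip_force=20)

```text
time: 4.18
tool_pos: [527.0, 192.4, 143.3]
tcp_rot: [179.9, 0.1, 151.4]
ft_force: [0.4, 0.6, 0.8]
finger_gap: 10.4
```

```bash
python3 - <<'E'
from bench import sense,optics
import cv2,numpy as np
p=optics.snapshot("scene")
s=sense();print(s["time"],s["tool_pos"],s["tcp_rot"],s["finger_gap"],s["ft_force"],s["wrist_torque"])
cv2.imwrite("pics/z9.png",cv2.convertScaleAbs(cv2.resize(p["color"][160:250,306:396],(600,600),interpolation=2),alpha=1.8))
E
```

```text
4.225 [527.0206466  192.41833095 143.25201247] [1.79917309e+02 7.12207097e-02 1.51441950e+02] 10.363599478515725 [-0.44847432  0.11043543 -0.77184296] [ 0.01099012 -0.00536262  0.01517414]
```

View pics/z9.png

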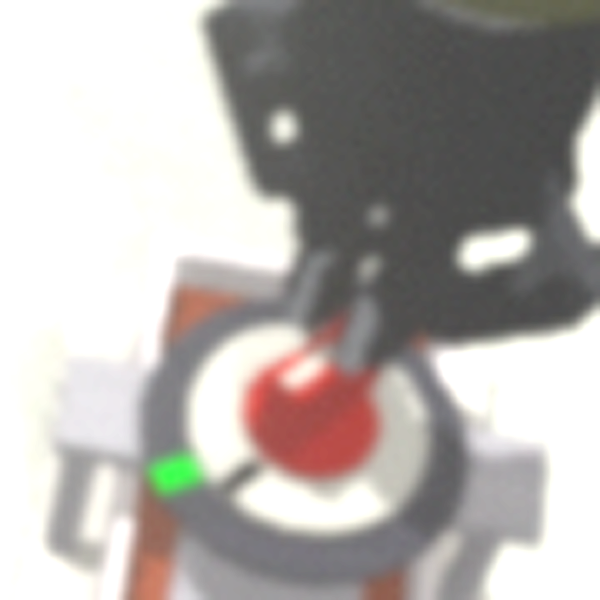

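The gap is 10.4 mm with no contact force, so the fingertips really are above the wing top. The reported tool height and the actual fingertips disagree by about 30 mm. I'll reopen and descend in small watched steps.

>>> apply_moves([
  [0.4,[0,0,0],0],
  [0.4,[0,0,0],0],
  [0.4,[0,0,-0.005],0],
  [0.4,[0,0,-0.01],0],
  [0.4,[0,0,-0.01],0],
])

```text
time: 4.85
tool_pos: [526.5, 192.3, 132.3]
tcp_rot: [180.0, 0.0, 151.4]
ft_force: [0.3, 0.3, -0.0]
finger_gap: 33.8
```

```bash
python3 - <<'E'
from bench import sense,optics
import cv2,numpy as np
p=optics.snapshot("scene");q=optics.snapshot("top")
s=sense();print(s["time"],s["tool_pos"],s["tcp_rot"],s["finger_gap"],s["ft_force"],s["wrist_torque"])
a=cv2.convertScaleAbs(cv2.resize(p["color"][170:240,311:381],(400,400),interpolation=2),alpha=1.8)
b=cv2.convertScaleAbs(cv2.resize(q["color"][179:229,153:203],(400,400),interpolation=2),alpha=2)
cv2.imwrite("pics/z10.png",np.hstack([a,b]))
E
```

```text
4.95 [526.90346349 192.41557488 133.03228774] [1.79930178e+02 5.46212001e-02 1.51444174e+02] 34.05759406214063 [ 0.84226623 -0.17028354  0.19599644] [ 0.02402978 -0.03222048  0.01481753]
```

View pics/z10.png

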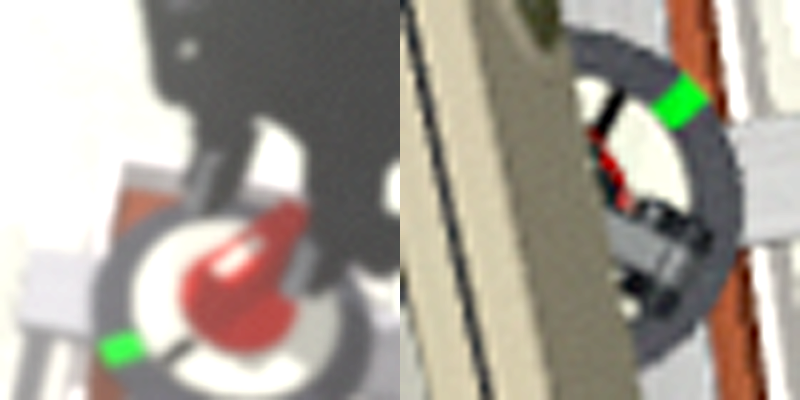

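```bash
python3 - <<'E'
from bench import sense,optics
import cv2,numpy as np
from scipy.optimize import least_squares
p=optics.snapshot("scene");s=sense()
P=lambda X:cv2.projectPoints(np.array(X,float).reshape(-1,1,3),p["rvec"],p["tvec"],p["intrinsics"],p["distortion"])[0].reshape(-1,2)
t=s["tool_pos"];a=np.radians(61.4);d=np.array([np.cos(a),np.sin(a),0]);e=np.array([np.sin(a),-np.cos(a),0])
ob=np.array([[360,221.1],[348.3,205]])
f=lambda x:(P([x+d*17+e*11,x-d*17+e*11])-ob).ravel()
r=least_squares(f,t);print(r.x,r.cost,t)
for z in (125,135,145,155,165):
    r=least_squares(lambda q:f(np.r_[q,z]),t[:2]);print(z,r.x-t[:2],r.cost)
r=least_squares(lambda q:f(np.r_[t[:2],q]),t[2:]);print("z only",r.x,r.cost)
E
```

```text
[559.7717283  192.20867396 219.41153816] 4.8994538009665085 [527.04245355 192.45362556 133.27060593]
125 [-31.67050069   2.8207423 ] 6.865544700310479
135 [-24.84828932   2.49683283] 6.520336515867147
145 [-18.02629438   2.17275467] 6.199122597159424
155 [-11.20452624   1.84849992] 5.904763677620492
165 [-4.38299604  1.52405958] 5.640420007677181
z only [171.65111772] 5.998003518874768
```

Image fit: with x and y as the top view has them, the fingertips are at about z ≈ 168 while the TCP reads 133. I'll go down 14 mm and test-close.

>>> apply_moves([
  [0.4,[0,0,-0.005],0],
  [0.4,[0,0,-0.01],0],
  [0.4,[0,0,-0.014],0],
  [0.4,[0,0,-0.014],0],
])

```text
time: 5.5
tool_pos: [526.6, 192.3, 118.6]
tcp_rot: [180.0, 0.0, 151.4]
ft_force: [0.4, 0.4, -0.2]
finger_gap: 34.1
```

```bash
python3 - <<'E'
from bench import sense,optics
import cv2,numpy as np
p=optics.snapshot("scene");q=optics.snapshot("top")
s=sense();print(s["time"],s["tool_pos"],s["tcp_rot"],s["finger_gap"],s["ft_force"],s["wrist_torque"])
a=cv2.convertScaleAbs(cv2.resize(p["color"][170:240,311:381],(400,400),interpolation=2),alpha=1.8)
b=cv2.convertScaleAbs(cv2.resize(q["color"][179:229,153:203],(400,400),interpolation=2),alpha=2)
cv2.imwrite("pics/z11.png",np.hstack([a,b]))
E
```

```text
5.6 [527.04779947 192.42753115 119.23694509] [1.79919218e+02 6.82009750e-02 1.51440997e+02] 33.88624904596113 [-0.40992006  0.0884878  -0.30224927] [-0.01391762 -0.01496192  0.05449221]
```

View pics/z11.png

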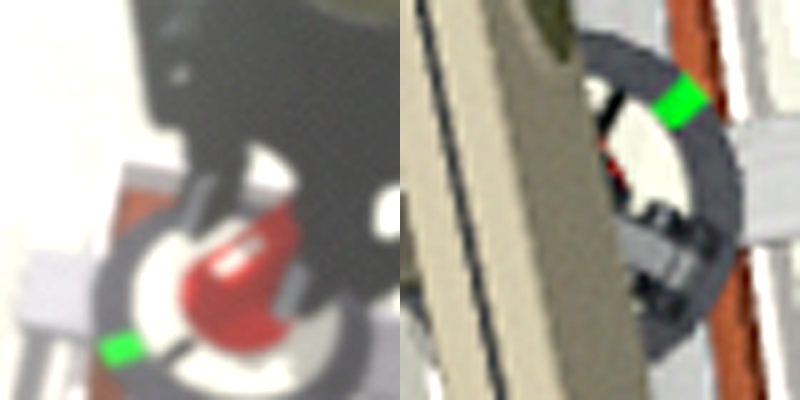

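No contact at TCP 119, where the spec would already have the tips inside the skirt, so the height offset is real. The right pad now overlaps the wing in the image. Test close.

>>> apply_moves([
  [0.25,[0,0,0],0],
  [0.2,[0,0,0],0],
  [0.15,[0,0,0],0],
  [0.12,[0,0,0],0],
  [0.12,[0,0,0],0],
], grip_force=20)

```text
time: 6.22
tool_pos: [527.1, 192.4, 119.4]
tcp_rot: [179.9, 0.1, 151.4]
ft_force: [-1.4, -1.9, 2.2]
finger_gap: 13.4
```

```bash
python3 - <<'E'
from bench import sense,optics
import cv2,numpy as np
p=optics.snapshot("scene")
s=sense();print(s["time"],s["tool_pos"],s["tcp_rot"],s["finger_gap"],s["ft_force"],s["wrist_torque"])
a=cv2.convertScaleAbs(cv2.resize(p["color"][170:240,311:381],(600,600),interpolation=2),alpha=1.8)
cv2.imwrite("pics/z12.png",a)
E
```

```text
6.275 [527.12477091 192.39945433 119.46673802] [1.79916581e+02 8.02785345e-02 1.51441490e+02] 13.585545155704647 [-1.86392579 -1.21687528  3.39611954] [-0.20679343  0.21514832 -0.0222333 ]
```

View pics/z12.png

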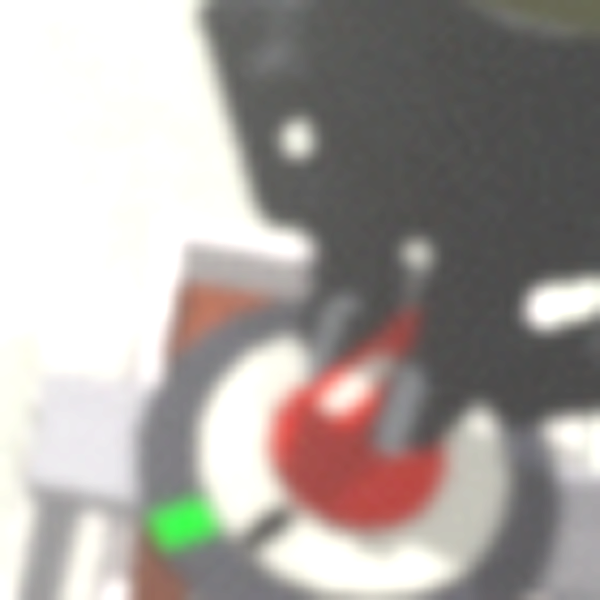

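Contact at 13.5 mm, so the pads are on the upper part of the wing. I'll reopen slightly, go about 12 mm deeper and grip firmly.

>>> apply_moves([
  [0.35,[0,0,0],0],
  [0.35,[0,0,0],0],
  [0.35,[0,0,-0.006],0],
  [0.35,[0,0,-0.012],0],
  [0.35,[0,0,-0.012],0],
])

```text
time: 6.9
tool_pos: [526.4, 192.2, 106.3]
tcp_rot: [180.0, 0.0, 151.4]
ft_force: [0.4, 0.0, -0.2]
finger_gap: 29.9
```

```bash
python3 - <<'E'
from bench import sense
s=sense();print(s["time"],s["tool_pos"],s["tcp_rot"],s["finger_gap"],s["ft_force"],s["wrist_torque"])
E
```

```text
6.9 [526.37511687 192.22490323 106.32096046] [1.79987285e+02 2.11371766e-03 1.51444759e+02] 29.914527284819094 [ 0.35700386  0.01114554 -0.18903072] [ 0.01195849 -0.00868296  0.07044383]
```

>>> apply_moves([
  [0.2,[0,0,0],0],
  [0.12,[0,0,0],0],
  [0.05,[0,0,0],0],
  [0.05,[0,0,0],0],
  [0.05,[0,0,0],0],
], grip_force=40)

```text
time: 7.52
tool_pos: [526.4, 192.4, 106.3]
tcp_rot: [180.0, 0.0, 151.4]
ft_force: [0.9, 3.1, -2.0]
finger_gap: 13.3
```

```bash
python3 - <<'E'
from bench import sense,optics
import cv2,numpy as np
p=optics.snapshot("scene")
s=sense();print(s["time"],s["tool_pos"],s["tcp_rot"],s["finger_gap"],s["ft_force"],s["wrist_torque"])
a=cv2.convertScaleAbs(cv2.resize(p["color"][170:240,311:381],(600,600),interpolation=2),alpha=1.8)
cv2.imwrite("pics/z13.png",a)
E
```

```text
7.575 [526.4625442  192.44835458 106.36286274] [1.79961708e+02 3.86061603e-03 1.51445290e+02] 13.273194981164005 [ 1.317009    3.18933637 -2.12041943] [ 0.61389219 -0.1650722   0.04401648]
```

View pics/z13.png

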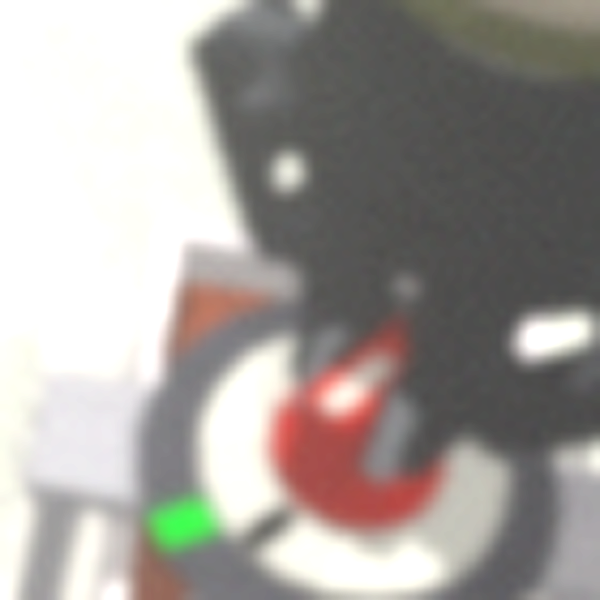

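Solid grip. Turning clockwise (negative yaw) in small rows, watching torque and pointer.

>>> apply_moves([
  [0.05,[0,0,0],-0.06],
  [0.05,[0,0,0],-0.12],
  [0.05,[0,0,0],-0.18],
  [0.05,[0,0,0],-0.24],
  [0.05,[0,0,0],-0.24],
])

```text
time: 8.2
tool_pos: [526.5, 192.5, 106.3]
tcp_rot: [180.0, 0.0, 137.7]
ft_force: [0.6, 2.1, -2.0]
finger_gap: 13.7
```

```bash
cat > look.py <<'E'
import sys
from bench import sense,optics
import cv2,numpy as np
p=optics.snapshot("scene");q=optics.snapshot("top")
s=sense();print(s["time"],s["tool_pos"],s["tcp_rot"],s["finger_gap"],s["ft_force"],s["wrist_torque"],s["joint_pos"][5])
a=cv2.convertScaleAbs(cv2.resize(p["color"][170:240,311:381],(400,400),interpolation=2),alpha=1.8)
b=cv2.convertScaleAbs(cv2.resize(q["color"][179:229,153:203],(400,400),interpolation=2),alpha=2)
cv2.imwrite(sys.argv[1],np.hstack([a,b]))
E
python3 look.py pics/z14.png
```

```text
8.3 [526.46781167 192.47400833 106.34374799] [1.79958046e+02 1.37759287e-03 1.37773172e+02] 13.167472853904204 [ 1.30272632  2.01124737 -0.94359943] [ 0.4724218  -0.13424702 -0.05098035] -32.95200314255504
```

View pics/z14.png

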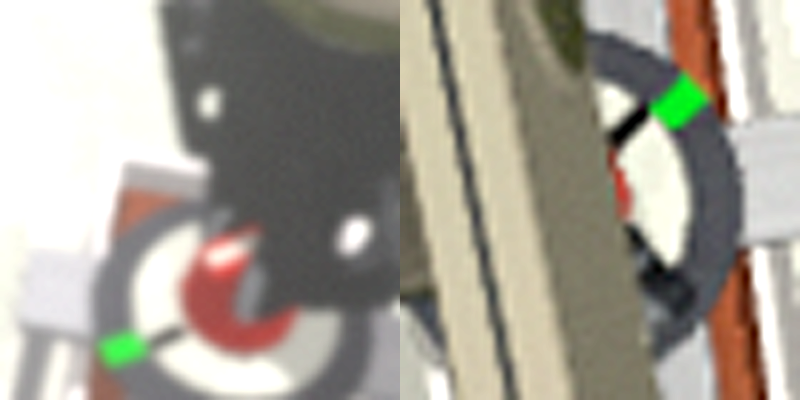

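```bash
python3 - <<'E'
from h import *
p=np.load("p_top.npy",allow_pickle=True).item()
px=lambda x,y:(153+x/8-.44,179+y/8-.44)
c=np.array([526.9,192.3])
for n,q in (("tip",(244,112)),("base",(215,140)),("green",(281,101))):
    w=unproj(p,[px(*q)],121)[0,:2]-c;print(n,w,np.degrees(np.arctan2(w[1],w[0])))
E
```

```text
tip [ 25.8666891  -23.22713354] -41.92242506281627
base [ 18.26913762 -15.45210456] -40.22466571917558
green [ 28.82849634 -33.26597339] -49.087597696104396
```

>>> apply_moves([
  [0.05,[0,0,0],-0.06],
  [0.05,[0,0,0],-0.12],
  [0.05,[0,0,0],-0.18],
  [0.05,[0,0,0],-0.24],
  [0.05,[0,0,0],-0.26],
])

```text
time: 8.93
tool_pos: [526.5, 192.5, 106.4]
tcp_rot: [180.0, -0.0, 122.9]
ft_force: [1.0, 3.0, -1.6]
finger_gap: 13.5
```

```bash
python3 look.py pics/z15.png
```

```text
9.025 [526.46388844 192.50303421 106.34274546] [1.79957402e+02 1.68166390e-03 1.22934714e+02] 13.316009321556066 [ 2.33267571  2.56645822 -2.83903657] [ 0.48725162 -0.19488205 -0.03150747] -18.101146639932846
```

View pics/z15.png

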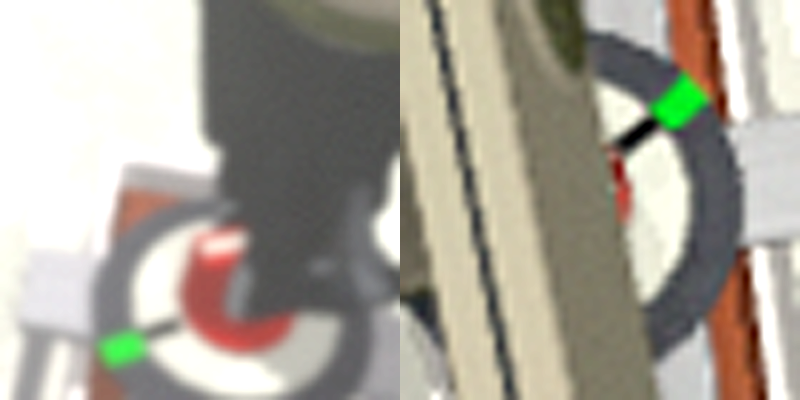

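The pointer has reached the green mark and the clutch has begun to slip, by about 0.15 rad. About 0.26 rad more brings it to roughly 0.4 (two clicks).

>>> apply_moves([
  [0.05,[0,0,0],-0.07],
  [0.05,[0,0,0],-0.14],
  [0.05,[0,0,0],-0.2],
  [0.05,[0,0,0],-0.26],
  [0.05,[0,0,0],-0.26],
])

```text
time: 9.65
tool_pos: [526.5, 192.5, 106.4]
tcp_rot: [180.0, -0.0, 108.1]
ft_force: [2.3, 3.0, -1.4]
finger_gap: 13.3
```

```bash
python3 look.py pics/z16.png
```

```text
9.75 [526.50420475 192.50890577 106.35402675] [ 1.79954136e+02 -1.87587041e-03  1.08148032e+02] 12.789343215535686 [ 1.47551654  3.31605974 -1.75664505] [ 0.49981015 -0.13369379  0.00951443] -3.3082588493742175
```

View pics/z16.png

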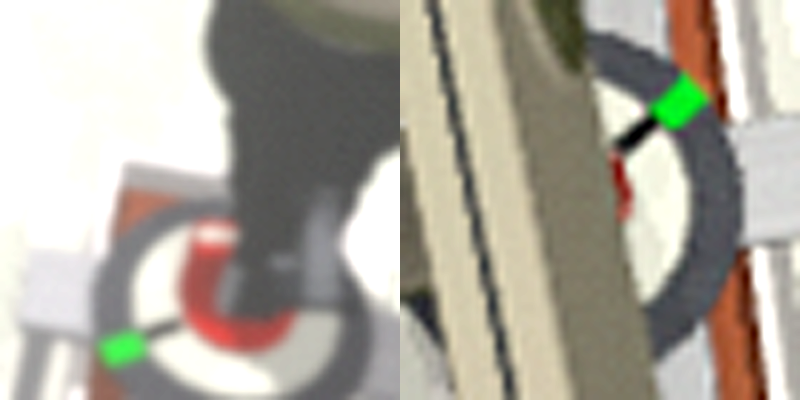

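The pointer hasn't moved between the last two pictures, so the screw is home. Tool turn is 43.3° in total, so slip is about 0.4 rad. Releasing and retreating upward.

>>> apply_moves([
  [0.2,[0,0,0],0],
  [0.4,[0,0,0],0],
  [0.4,[0,0,0],0],
  [0.4,[0,0,0.01],0],
  [0.4,[0,0,0.03],0],
])

```text
time: 10.38
tool_pos: [525.9, 192.3, 136.7]
tcp_rot: [-180.0, -0.0, 108.2]
ft_force: [0.9, -0.5, 1.1]
finger_gap: 34.4
```

>>> apply_moves([
  [0.4,[0,0,0.04],0],
  [0.4,[0,0,0.08],0],
  [0.4,[0,0,0.12],0],
  [0.4,[-0.04,-0.04,0.12],0],
  [0.4,[-0.08,-0.08,0.12],0],
])

```text
time: 11.0
tool_pos: [445.7, 111.7, 259.1]
tcp_rot: [179.9, 0.0, 108.2]
ft_force: [-1.1, -1.0, 0.9]
finger_gap: 34.1
```

>>> apply_moves([
  [0.4,[-0.02,-0.05,0],0],
  [0.4,[-0.04,-0.1,0],0],
  [0.4,[-0.04,-0.15,0],0],
  [0.4,[-0.04,-0.19,0],0],
  [0.4,[-0.04,-0.19,0],0],
])

```text
time: 11.62
tool_pos: [405.7, -80.6, 260.9]
tcp_rot: [179.8, 0.1, 108.0]
ft_force: [0.2, -0.7, 0.2]
finger_gap: 34.4
```

```bash
python3 - <<'E'
from bench import sense,optics
import cv2,numpy as np
p=optics.snapshot("top");q=optics.snapshot("scene");s=sense();print(s["time"],s["tool_pos"],s["ft_force"])
c=lambda im,u,v,h=32:cv2.resize(im[v-h:v+h,u-h:u+h],(400,400),interpolation=2)
cv2.imwrite("pics/f1.png",np.hstack([c(p["color"],173,204),c(p["color"],358,190)]))
cv2.imwrite("pics/f2.png",np.hstack([c(q["color"],351,222,40),c(q["color"],168,178,40)]))
E
```

```text
11.725 [405.92976447 -78.36792155 260.42270562] [-0.57184823 -0.25389869 -0.29583209]
```

View pics/f1.png

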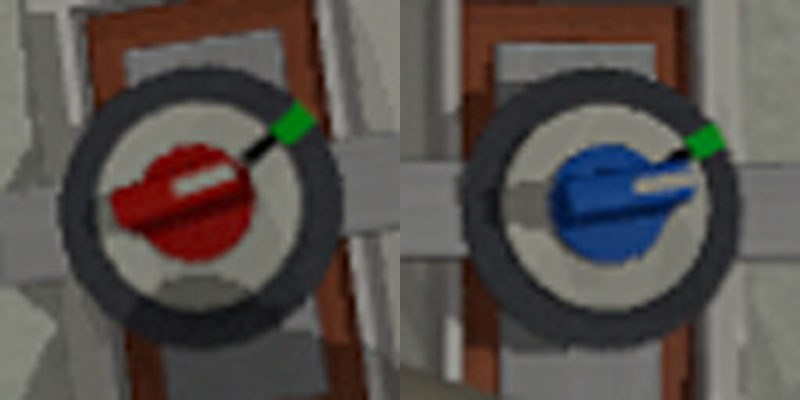

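View pics/f2.png

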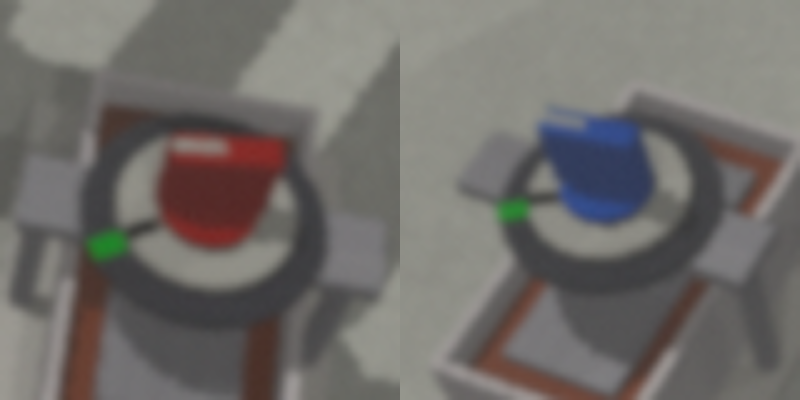

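```bash
python3 - <<'E'
from h import *
p=np.load("p_top.npy",allow_pickle=True).item()
px=lambda x,y:(141+x/6.25-.42,172+y/6.25-.42)
def ang(a,b,z):
    w=unproj(p,[px(*a),px(*b)],z);d=(w[1]-w[0])[:2];return np.degrees(np.arctan2(d[1],d[0]))
print("wing line",ang((177,187),(235,172),165),"wing edge",ang((145,236),(250,203),155),"ptr",ang((246,160),(275,138),121))
W=unproj(p,[px(275,138),px(246,160)],121)[:,:2]-[526.9,192.3];print(np.degrees(np.arctan2(W[:,1],W[:,0])))
E
```

```text
wing line -75.63263946727739 wing edge -72.6465691676833 ptr -52.62050817752048
[-48.57744639 -46.36349182]
```

Wing at about −73°, pointer and green mark at about −49°: slip is about 0.42 rad, which is two clicks. The blue knob looks unchanged. Handing in.

```bash
python3 -c "
from bench import hand_in
print(hand_in())"
```

```text
the job is handed in; nothing more can be done
None
```

I turned the red knob clockwise about 43° (0.755 rad). The screw is home and the clutch has slipped about two clicks. I then let go, backed the arm clear and handed the job in at about 11.7 s.

**Last checks, from the top and scene pictures:**
- **Screw:** the collar's pointer is at the green mark, both at about −49°, and it stayed still while the knob went on turning.
- **Clutch:** the wing is about 24–26° (0.40–0.45 rad) past the pointer, between the second and third clicks. The tool turn less the starting pointer-to-mark gap of about 20° gives about 0.40 rad.
- **Blue knob:** it looks the same as in the first picture, and the arm did not go near it.
- **Forces:** the readings I took stayed at a few newtons, and nothing was touching the gripper at the end.

**What disagreed:**
- **Fingertip height:** the fingertips were about 30 mm higher than the reported tool position implied. The first test close, with the tool reading 143 mm, shut above the wing without touching it. I lowered in small steps until the jaws stopped on the wing at about 13.5 mm, then gripped with the tool reading 106 mm.
- **Wrist torque:** it was too small and noisy to show the clutch slipping, so the slip figure rests on the tool turn and the pictures.

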